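Extend and lock the telescopic line-support post

TASK

Set up the telescopic support post for the sampling lines: turn its crossbar anticlockwise to unlock it, draw the inner section up against the spring inside, then turn the bar fully back while holding it up, so that it locks extended and stays up by itself when you let go. Feel for the spring and do not force it, do not let the section drop, and leave the things round the post where they are.

Things in the scene. Friction and masses are not known exactly. Their poses are not given: they have to be found in the camera images.
- barrel: Outer section of the post, fixed upright on a round dark foot (110 mm wide, 17 mm high) bolted to the table: aluminium tube 50 mm in diameter, black ribbed collar 54 mm wide at its top, 140 mm above the table. Origin on the axis at table height, z up; a thin upright rib marks its +x side. Pressing the inner section's lug on spring or notch edges inside with more than 20 N is forcing it.
- barrel_mouth (a point): Top centre of the barrel. Out of sight inside, 50 to 80 mm above the lower notch (unknown, differs each time), is the upper notch, with a spring (3 N per mm, 12 mm travel) 2 mm above the seated lug. Keep the section at least 3.5 mm above its seat, i.e. the spring squeezed 1.5 mm or more (4.5 N), while turning it back over a lip; turned fully back it sinks behind the lip into its seat.
- mast: Inner section: steel rod 18 mm in diameter, 0.23 to 0.36 kg, with a crossbar on top. Origin on the axis, at table height while fully down; x across the bar, y along it. Locked, its axes agree with the barrel's; it starts down and locked. Turned anticlockwise from above by 60 degrees it is free (50 is the least, 63 the end of travel). Free, it sinks by its weight (friction 0.6 N; turning 0.05 N m).
- bar_centre (a point): Centre of the grey crossbar (14 mm thick, 76 mm long, 22 mm high; a 12 mm high peg stands on each end, pegs 68 mm apart), on the post's axis, 180 mm above the table while down, 40 mm above the barrel's top; axes as the inner section's. Below the bar is a disc 25 mm wide, 5 mm thick, then the rod.
- beaker: Bystander: clear beaker, 57 mm wide, 70 mm high, origin under its centre.
- bottle_oil: Bystander: small white bottle with a red cap, 40 mm wide, 80 mm high, origin under its centre.
- tape_roll: Bystander: roll of tape lying flat, 84 mm wide, 19 mm high, origin under its centre.
- timer: Bystander: bench timer on its back, 66x60x20 mm, origin under its centre.

How it is judged:
On the way, in this order (a step that is already met when the one before it is completed fails the run):
1. the inner section is turned free (more than 49 degrees) while still down (angle between the x axis of mast and the x axis of barrel, either way round above 0.855 rad and z of bar_centre in the frame of barrel below 0.2 m), for 0.1 s.
2. turned free, it is drawn up by more than 48 mm (angle between the x axis of mast and the x axis of barrel, either way round above 0.75 rad and z of bar_centre in the frame of barrel above 0.228 m), for 0.1 s.
At the end, for the whole second after the job is handed in: the inner section stands extended by more than 48 mm, turned back to within 12 degrees of its locked direction, and stays there at rest by itself (z of bar_centre in the frame of barrel above 0.228 m and angle between the x axis of mast and the x axis of barrel, either way round below 0.21 rad and linear speed of mast below 0.01 m/s); the robot touches nothing.
It fails at once if the inner section is forced against the spring or the notch edges with more than 20 N (contact force between mast and barrel above 20 N).
It fails at once if the inner section is let drop (faster than 0.5 m/s) (linear speed of mast above 0.5 m/s).
It fails at once if a bystander is moved by more than 15 mm (distance of any of beaker, bottle_oil, tape_roll, timer from where it was at the start of the episode above 0.015 m).
It also fails if it takes over 61 s, if anything falls off the work surface, if the arm or the gripper's body presses on something with over 40 N, if the wrist force passes 120 N, or if a joint passes its speed limit or range.

ROBOT

A 7-joint arm with a two-finger parallel gripper is mounted at the origin on a cart in front of the work surface, level with it; the furniture and walls round the work are solid. World frame = base frame: x ahead of the robot, y to its left, z up, the work surface at z = 0. Lengths are in m, angles in rad, forces in N, time in s.
With the tool pointing down it reaches from about 0.425 to 0.925 m from the base axis. Payload 6.8 kg.
Tool frame: the origin (TCP) lies at the very end of the fingers, on their centre line; the grasp point (between the pads) lies 19 mm behind it (r.tcp_to_grasp is the distance from the TCP to the grasp point, in m); z points along the fingers, y is the line along which they close (so a half turn about z gives the same grasp; the last joint's range is limited). The gripper opens to 85 mm and grips with 20 to 120 N. Pads are 22 mm wide; open, the fingers measure 114 mm over their backs; the gripper's body (76 mm by 85 mm) begins 54 mm behind the grasp point. The pads swing forward as they close: fully open they stand 13 mm farther back than shut.
Start: joints at [-1.255, 0.477, 0.022, 1.555, -0.011, 1.109, -0.083], TCP at [0.278, 0.615, 0.203] pointing down, gripper open.
Joint ranges: [-2.96, 2.96], [-0.34, 2.1], [-1.41, 1.46], [0.24, 2.44], [-1.37, 4.51], [0.17, 1.92], [-2.96, 2.96]. Speed limits (rad/s): [2.39, 2.39, 3.14, 3.14, 3.14, 3.14, 3.14].

INTERFACE

Orientations are given as a rotation vector (axis times angle).
In Python, from bench import r gives the robot as it stands.
- The arm moves only by the tool step_arm, never from a script. Its argument "moves" is a list of rows, each a list of 7 numbers: the shift along the tool's x, y, z in mm, then the turn, a rotation vector about the tool's x, y, z in rad, then the finger opening in mm, from 0 to 85.4. A call has 1 to 8 rows; each row is the pose to reach, as a shift and turn from the pose commanded when the call began, along the tool's axes at that moment; what a row does not reach only later rows make up. A row lasts 1/10 s, in which the tool goes at most 50 mm and 8.59 degrees, less where a joint would pass 70% of its speed; a pose out of reach is approached as far as the arm can. A call with a gripper value outside its range is refused whole. The fingers move at their own pace and stop on an object; "grip_force" is the grip in N (left out, the last holds). Time passes only in rows, so rows that repeat a pose let the fingers close. It gives the time, the measured TCP pose, the force, the opening and the grip force at its end, in the units of the state.
- r.get_obs(): the state, without advancing time (a new reading comes with each control period).
- r.grab_frame(name): name is "scene" or "side" or "wrist"; returns a dict with "image" (384x512x3 uint8, red, green, blue), "depth" (384x512 float32, m along the optical axis (not along the pixel's ray), 0 where there is no reading), "mtx" (3x3 intrinsics, pixels), "rvec" (rotation vector, rad) and "tvec" (3), from world to camera coordinates, as OpenCV has them. Camera axes: x right, y down, z forward; pixel columns grow to the right and rows downward; lengths in m; the calibration is good to about 2 mm. The wrist camera is an equidistant fisheye: a pixel r from the principal point sees the ray r / f radians off the axis. A picture is of the moment at which its call begins.
- r.hand_in(): hands the job in; it is judged then, once.
The state is a dict: "clock": time; "joints": joint angles; "qvel": joint speeds; "tau": joint torques, N m; "tcp_pos": TCP position; "orientation": TCP orientation; "contact_force": force on the tool from outside, world axes, zero at the start; "moment": the same for the moment, N m; "grip_width": finger opening in m; "gripper_force": force on a finger pad.
Only numpy, scipy, OpenCV 4.12 (cv2) and the standard library are available. Lean on these libraries where they do the work, as an engineer would, in place of code of your own. Each camera call takes 0.05 s, during which the arm holds its last target. There are 200 camera calls.

## Working session

There is one attempt and no reset: what is moved stays moved. The work goes in short steps, Python scripts to look and compute and a tool call to move; the robot and the scene stay as the last step left them, time stands still between calls to the robot, and variables do not carry over. Pictures are saved under pics/ and viewed, at most 10 in all, crops included, and the job is handed in when it is done.

Besides the shell and the picture viewer there is one more tool, called after "Emit:" as name([rows], argument=value, ...), one row to a line, values as JSON. step_arm: Moves the arm, as the interface text tells. Its arguments: {"type":"object","properties":{"moves":{"type":"array","items":{"type":"array","items":{"type":"number"}}},"grip_force":{"type":"number"}},"required":["moves"]}

```bash
mkdir -p pics; cat > h.py <<'E'
import numpy as np, cv2
from bench import r
from scipy.spatial.transform import Rotation as R
def save(n,name):
    f=r.grab_frame(n); cv2.imwrite(f'pics/{name}.png',f['image'][:,:,::-1]); np.savez(f'pics/{name}.npz',**f); return f
def world(f,u,v,d=None,z=None):
    K=f['mtx'];Rm=cv2.Rodrigues(np.float64(f['rvec']))[0];t=np.ravel(f['tvec'])
    u,v=np.atleast_1d(u),np.atleast_1d(v)
    ray=np.stack([(u-K[0,2])/K[0,0],(v-K[1,2])/K[1,1],np.ones(len(u))],1)
    if d is not None: return (ray*np.atleast_1d(d)[:,None]-t)@Rm
    c=-Rm.T@t; w=ray@Rm; return c+w*((z-c[2])/w[:,2])[:,None]
E
python3 - <<'E'
from h import *
a=save('scene','s0');b=save('side','d0')
cv2.imwrite('pics/both0.png',cv2.resize(np.vstack([a['image'],b['image']])[:,:,::-1],None,fx=.78,fy=.78))
for f in(a,b):
    Rm=cv2.Rodrigues(np.float64(f['rvec']))[0];print(-Rm.T@np.ravel(f['tvec']),f['mtx'][0,0],Rm[2])
o=r.get_obs();print(o['clock'],o['tcp_pos'],R.from_rotvec(o['orientation']).as_matrix().round(3),o['contact_force'],o['grip_width'])
E
```

```text
[ 0.06353865 -0.53453093  0.5129294 ] 353.2096675405118 [ 0.53995813  0.69996652 -0.46743137]
[ 0.09508964 -0.66558579  0.56764403] 423.9583571344821 [ 0.44523646  0.7680438  -0.46029687]
0.1 [0.2773654  0.6147467  0.20231886] [[-0.912  0.411 -0.001]
 [ 0.411  0.912 -0.002]
 [-0.    -0.002 -1.   ]] [ 0.11780381  0.05229535 -0.35195351] 0.08536403304653058
```

View pics/both0.png

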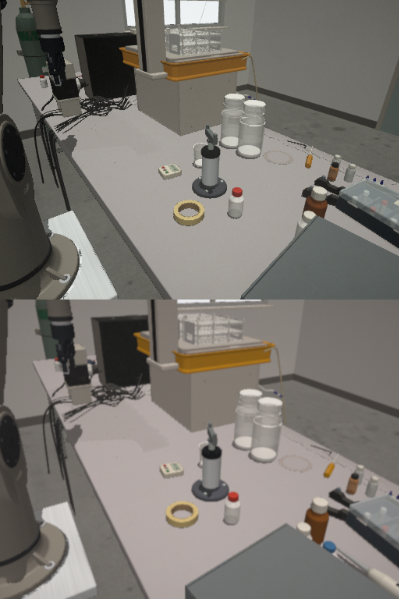

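The post stands at about (268,215) in the scene image and (270,215) in the side image. The tape roll is in front of it, the oil bottle to the right, the timer to the left and the beaker behind. Next I'll use depth.

```bash
python3 - <<'E'
from h import *
outs=[]
for n,(u0,v0) in (('s0',(190,140)),('d0',(190,140))):
    f=np.load(f'pics/{n}.npz'); im=f['image'];D=f['depth']
    vv,uu=np.mgrid[0:384,0:512]; P=world(f,uu.ravel(),vv.ravel(),D.ravel()).reshape(384,512,3)
    ok=(D>0)
    roi=np.zeros_like(ok);roi[140:290,215:330]=1
    for lo,hi in((.13,.145),(.162,.175),(.186,.192),(.194,.21),(.03,.125)):
        m=ok&roi&(P[...,2]>lo)&(P[...,2]<hi)
        q=P[m]; c=np.median(q,0) if len(q) else 0
        q=q[np.linalg.norm(q-c,axis=1)<.08]; print(n,lo,len(q),np.round([q.mean(0),q.min(0),q.max(0)],3).tolist() if len(q) else '')
    m=ok&roi&(P[...,2]>.165)&(P[...,2]<.21)
    print(np.c_[uu[m],vv[m],P[m]*1000].astype(int)[::8].tolist())
    outs.append(cv2.resize(im[140:290,190:340][:,:,::-1],(400,400),interpolation=2))
cv2.imwrite('pics/crop0.png',np.hstack(outs))
E
```

```text
s0 0.13 127 [[0.763, 0.091, 0.138], [0.75, 0.062, 0.13], [0.78, 0.143, 0.145]]
s0 0.162 84 [[0.77, 0.098, 0.168], [0.76, 0.072, 0.162], [0.786, 0.152, 0.175]]
s0 0.186 88 [[0.521, 0.013, 0.19], [0.505, -0.023, 0.186], [0.54, 0.049, 0.192]]
s0 0.194 43 [[0.521, 0.007, 0.199], [0.506, -0.025, 0.195], [0.542, 0.049, 0.203]]
s0 0.03 748 [[0.761, 0.168, 0.076], [0.749, 0.097, 0.03], [0.788, 0.224, 0.125]]
[[309, 140, 783, 151, 165], [317, 140, 762, 101, 184], [325, 140, 772, 80, 188], [314, 141, 763, 112, 178], [322, 141, 766, 86, 185], [312, 142, 765, 121, 172], [320, 142, 765, 91, 181], [329, 142, 780, 73, 183], [319, 143, 763, 93, 178], [327, 143, 773, 74, 181], [317, 144, 761, 98, 174], [325, 144, 770, 77, 178], [317, 145, 763, 99, 170], [325, 145, 773, 79, 174], [319, 146, 768, 96, 167], [327, 146, 777, 76, 171], [324, 147, 774, 83, 167], [325, 148, 771, 77, 166], [267, 159, 538, 43, 202], [266, 161, 533, 41, 199], [264, 163, 531, 45, 193], [266, 164, 533, 40, 191], [268, 165, 535, 35, 191], [269, 166, 534, 31, 190], [269, 167, 529, 24, 191], [269, 168, 528, 22, 189], [268, 169, 522,
[... 1222 characters left out ...]
31, 31, 192], [271, 165, 531, 26, 191], [272, 166, 530, 21, 191], [272, 167, 529, 20, 190], [272, 168, 525, 13, 191], [271, 169, 521, 10, 191], [270, 170, 517, 8, 191], [269, 171, 515, 8, 189], [277, 171, 515, -21, 201], [274, 172, 508, -21, 201], [271, 173, 512, -3, 190], [268, 174, 517, 15, 178], [276, 174, 509, -26, 198], [274, 175, 507, -23, 195], [272, 176, 506, -17, 191], [269, 177, 513, 4, 177], [277, 177, 514, -24, 189], [272, 178, 503, -21, 188], [267, 179, 514, 13, 168], [275, 179, 509, -24, 186], [270, 180, 508, -6, 176], [278, 180, 516, -24, 182], [274, 181, 507, -23, 181], [272, 182, 504, -21, 179], [272, 183, 503, -22, 177], [272, 184, 505, -20, 174], [274, 185, 507, -24, 173]]
```

View pics/crop0.png

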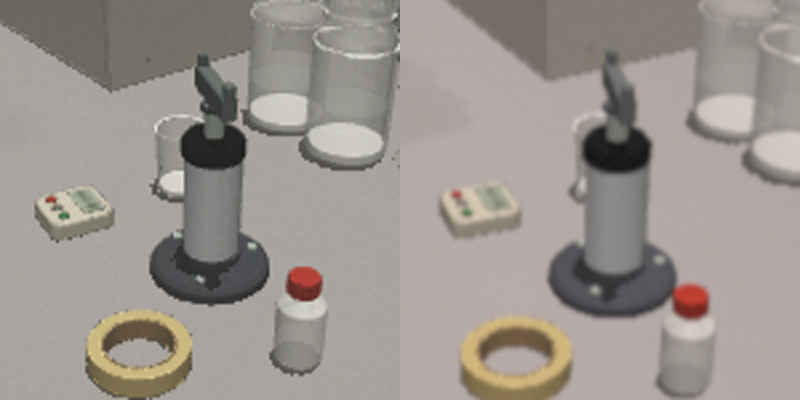

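The crops show the crossbar running roughly along +y, tilted toward +x, with a peg on each end. Next I'll fit the post axis and the bar direction.

```bash
python3 - <<'E'
from h import *
from scipy.optimize import least_squares
allp=[]
for n in('s0','d0'):
    f=np.load(f'pics/{n}.npz');D=f['depth'];vv,uu=np.mgrid[0:384,0:512]
    P=world(f,uu.ravel(),vv.ravel(),D.ravel());P=P[(D.ravel()>0)&(np.hypot(P[:,0]-.522,P[:,1]-.009)<.07)]
    b=P[(P[:,2]>.05)&(P[:,2]<.12)&(np.hypot(P[:,0]-.522,P[:,1]-.009)<.04)]
    s=least_squares(lambda c:np.hypot(b[:,0]-c[0],b[:,1]-c[1])-.025,[.522,.009],loss='soft_l1',f_scale=.002)
    print(n,'barrel',s.x.round(4),len(b))
    t=P[(P[:,2]>.197)]; c=np.median(t[:,:2],0); hi=t[t[:,1]>.01].mean(0);lo=t[t[:,1]<.01].mean(0)
    print('pegs',hi.round(4),lo.round(4),(hi+lo)/2,np.linalg.norm(hi-lo),np.degrees(np.arctan2(*(hi-lo)[[1,0]])))
    t=P[(P[:,2]>.188)&(P[:,2]<.193)][:,:2]; w=cv2.fitLine(t.astype(np.float32),cv2.DIST_HUBER,0,.01,.01).ravel();print('top',w,np.degrees(np.arctan2(w[1],w[0])))
E
```

```text
s0 barrel [0.5247 0.0139] 547
pegs [0.5349 0.0429 0.2   ] [ 0.5106 -0.021   0.2001] [0.5227107  0.01096161 0.2000397 ] 0.06833906256423941 69.17167244733326
top [0.37136054 0.92848873 0.52285564 0.01466456] 68.20045
d0 barrel [0.5238 0.0122] 644
pegs [0.5339 0.0411 0.2008] [ 0.5098 -0.0228  0.2009] [0.52186075 0.00915587 0.20082501] 0.0683425025536697 69.31934491616836
top [0.405612   0.91404533 0.51893795 0.00697377] 66.07051
```

Emit:
step_arm([
  [0, 0, -50, 0, 0, 0, 85],
  [-60, -57, -80, 0, 0, 0.15, 85],
  [-472, -452, -80, 0, 0, 1.5, 85],
  [-472, -452, -80, 0, 0, 1.5, 85],
  [-472, -452, -80, 0, 0, 1.5, 85],
  [-472, -452, -80, 0, 0, 1.5, 85],
  [-472, -452, -80, 0, 0, 1.5, 85],
  [-472, -452, -80, 0, 0, 1.5, 85],
])

```text
clock: 0.9
tcp_pos: [0.4076, 0.2914, 0.2765]
orientation: [-2.118, -2.32, 0.0]
contact_force: [1.1, 1.0, -0.2]
grip_width: 0.0852
gripper_force: 0.0
```

```bash
cat >> h.py <<'E'
def delta(x,y,z,yaw):
    "shift (mm, tool axes) and turn to a pointing-down pose with tool y at yaw (deg)"
    o=r.get_obs();A=R.from_rotvec(o['orientation']);a=np.radians(yaw)
    ty=np.array([np.cos(a),np.sin(a),0]);tz=np.array([0,0,-1.]);B=R.from_matrix(np.c_[np.cross(ty,tz),ty,tz])
    return (A.inv().apply(np.array([x,y,z])-o['tcp_pos'])*1000).round(1),(A.inv()*B).as_rotvec().round(4)
E
python3 -c "
from h import *
print(delta(.524,.012,.26,-21))"
```

```text
(array([-288.8,   90.6,   16.4]), array([-4.000e-04,  0.000e+00,  4.574e-01]))
```

Emit:
step_arm([
  [-289, 91, 0, 0, 0, 0.457, 85],
  [-289, 91, 0, 0, 0, 0.457, 85],
  [-289, 91, 0, 0, 0, 0.457, 85],
  [-289, 91, 0, 0, 0, 0.457, 85],
  [-289, 91, 0, 0, 0, 0.457, 85],
  [-289, 91, 0, 0, 0, 0.457, 85],
  [-289, 91, 16, 0, 0, 0.457, 85],
  [-289, 91, 16, 0, 0, 0.457, 85],
])

```text
clock: 1.7
tcp_pos: [0.5248, 0.0129, 0.2589]
orientation: [-2.586, -1.782, 0.006]
contact_force: [-0.3, 0.5, 0.5]
grip_width: 0.0849
gripper_force: 0.0
```

```bash
python3 -c "
from h import *
f=save('wrist','w1')
print(delta(.524,.012,.26,-21),r.get_obs()['joints'].round(3) if hasattr(r.get_obs()['joints'],'round') else r.get_obs()['joints'],f['mtx'],f['rvec'],f['tvec'])"
```

```text
(array([-2.8,  0.1, -0.3]), array([-0.0024,  0.0014,  0.0056])) [-0.661  0.19   0.599  1.871 -0.118  1.118 -0.379] [[297.31863964   0.         254.93398962]
 [  0.         297.31863964 194.1622664 ]
 [  0.           0.           1.        ]] [-2.77563961  0.50922498  0.08742809] [-0.48503446  0.12849943  0.49760164]
```

View pics/w1.png

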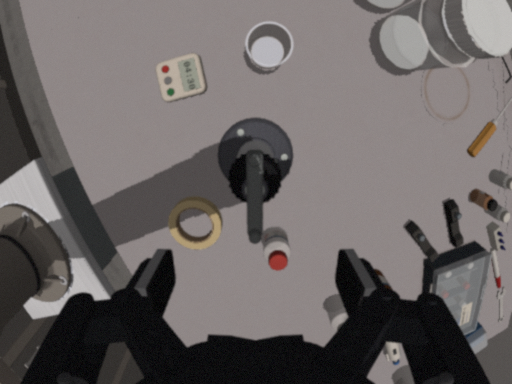

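The bar runs vertically in the wrist image at column about 255, rows 150–240, centred between the fingers. I'll measure it once more from this view.

```bash
python3 - <<'E'
from h import *
f=np.load('pics/w1.npz');D=f['depth'];K=f['mtx'];Rm=cv2.Rodrigues(f['rvec'])[0];t=f['tvec'].ravel()
vv,uu=np.mgrid[0:384,0:512];x=(uu-K[0,2])/K[0,0];y=(vv-K[1,2])/K[0,0];th=np.hypot(x,y)+1e-9
P=np.stack([x/th*np.tan(th)*D,y/th*np.tan(th)*D,D],-1)
P=(P-t)@Rm
m=(D>0)&(np.hypot(P[...,0]-.524,P[...,1]-.012)<.06)
for lo,hi in((.186,.194),(.198,.208),(.136,.144)):
    q=P[m&(P[...,2]>lo)&(P[...,2]<hi)];print(lo,len(q),q.mean(0).round(4))
    if len(q)<5: continue
    rect=cv2.minAreaRect((q[:,:2]*1000).astype(np.float32));print(rect)
q=P[m&(P[...,2]>.186)&(P[...,2]<.194)];w=cv2.fitLine(q[:,:2].astype(np.float32),cv2.DIST_HUBER,0,.01,.01).ravel();print(w[2:],np.degrees(np.arctan2(w[1],w[0])))
q=P[m&(P[...,2]>.198)];k=q[:,1]>.012;a,b=q[k].mean(0),q[~k].mean(0);print(a,b,(a+b)/2,np.linalg.norm(a-b),np.degrees(np.arctan2(a[1]-b[1],a[0]-b[0])))
E
```

```text
0.186 1122 [0.5237 0.0132 0.1904]
((524.0200805664062, 13.86491584777832), (74.98235321044922, 13.943206787109375), 68.64932250976562)
0.198 268 [0.5249 0.0166 0.2014]
((523.2442016601562, 12.372528076171875), (77.77131652832031, 10.382782936096191), 69.39669036865234)
0.136 1022 [0.5247 0.0141 0.1394]
((524.128173828125, 12.360433578491211), (48.919620513916016, 53.359378814697266), 68.42504119873047)
[0.5236559  0.01316689] 68.91307
[0.51497751 0.02962544 0.36393903] [0.57040145 0.00066405 0.34068687] [0.54268948 0.01514475 0.35231295] 0.06671760550870909 152.41100048642738
```

```bash
python3 -c "
from h import *
print(delta(.524,.0133,.172,-21.1),r.get_obs()['tcp_pos'],r.get_obs()['qvel'],r.get_obs()['contact_force'])"
```

```text
(array([-1.5, -0.2, 87.7]), array([-0.0024,  0.0014,  0.0073])) [0.52494855 0.01466488 0.25967242] [-0.02716113 -0.01617053 -0.0241471  -0.01941337  0.00196648  0.00626707
 -0.00464366] [0.08560732 1.67851351 0.13960999]
```

Emit:
step_arm([
  [-1, 0, 40, 0, 0, 0.005, 60],
  [-1, 0, 70, 0, 0, 0.005, 50],
  [-1, 0, 88, 0, 0, 0.005, 40],
  [-1, 0, 88, 0, 0, 0.005, 40],
  [-1, 0, 88, 0, 0, 0.005, 40],
], grip_force=40)

```text
clock: 2.25
tcp_pos: [0.5258, 0.0151, 0.1733]
orientation: [-2.586, -1.784, -0.001]
contact_force: [0.4, -0.4, 0.6]
grip_width: 0.0399
gripper_force: 0.0
```

```bash
python3 -c "
from h import *
print(delta(.524,.0133,.172,-21.1),r.get_obs()['tcp_pos'],r.get_obs()['contact_force'],r.get_obs()['grip_width'])"
```

```text
(array([-2.3, -1.1,  1.3]), array([ 0.    , -0.0004,  0.0054])) [0.5258134  0.01509385 0.17334458] [ 0.38604386 -0.36080861  0.59438252] 0.0399300055369733
```

Emit:
step_arm([
  [-2, -1, 1, 0, 0, 0.005, 30],
  [-2, -1, 1, 0, 0, 0.005, 20],
  [-2, -1, 1, 0, 0, 0.005, 10],
  [-2, -1, 1, 0, 0, 0.005, 10],
  [-2, -1, 1, 0, 0, 0.005, 10],
  [-2, -1, 1, 0, 0, 0.005, 10],
], grip_force=40)

```text
clock: 2.85
tcp_pos: [0.524, 0.0123, 0.1717]
orientation: [-2.592, -1.775, -0.0]
contact_force: [0.7, 0.4, 0.2]
grip_width: 0.0101
gripper_force: 0.0
```

```bash
python3 -c "
from h import *
o=r.get_obs()
print(delta(.524,.0133,.172,-21.1),o['tcp_pos'],o['contact_force'],o['moment'],o['grip_width'],o['gripper_force'])"
```

```text
(array([ 0.9, -0.3, -0.3]), array([ 0.    , -0.0001, -0.0017])) [0.52397462 0.01232123 0.17171269] [0.71006025 0.36045457 0.15216154] [-0.03595429 -0.06734929 -0.05043514] 0.010143741252760395 0.0
```

```bash
python3 -c "
from h import *
a=save('scene','s2');b=save('wrist','w2')
c=cv2.resize(a['image'][110:230,200:320],(400,400),interpolation=2)
w=cv2.resize(b['image'][100:350,130:380],(400,400),interpolation=2)
cv2.imwrite('pics/v2.png',np.hstack([c,w])[:,:,::-1])
o=r.get_obs();print(o['grip_width'],o['gripper_force'])"
```

```text
0.009622456474352828 0.0
```

View pics/v2.png

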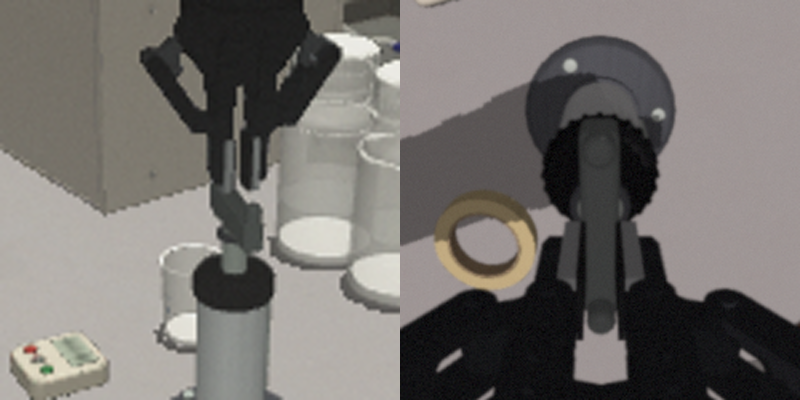

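The scene crop shows the fingertips apparently above the bar at about (235,190), and the wrist crop shows the bar between the pads. I'll check the tip height with depth.

```bash
python3 - <<'E'
from h import *
f=np.load('pics/s2.npz')
for p in ([.524,.0125,.172],[.524,.0133,.191],[.5376,.0483,.191],[.5104,-.0222,.191]):
    q=cv2.projectPoints(np.float64([p]),f['rvec'],f['tvec'],f['mtx'],None)[0].ravel();print(p,q.round(1),'crop',((q-[200,110])*400/120).round())
D=f['depth']
for v in range(150,190,3):
    us=np.arange(260,286,3);d=D[v,us];P=world(f,us,np.full(len(us),v),d)
    print(v,[(u,*(p*1000).astype(int)) for u,p,dd in zip(us,P,d) if dd>0])
o=r.get_obs();print(o['tcp_pos'],o['joints'])
E
```

```text
[0.524, 0.0125, 0.172] [270.3 177.3] crop [234. 224.]
[0.524, 0.0133, 0.191] [270.4 169.4] crop [235. 198.]
[0.5376, 0.0483, 0.191] [265.3 162.9] crop [218. 176.]
[0.5104, -0.0222, 0.191] [276.  176.5] crop [253. 222.]
150 [(np.int64(260), np.int64(774), np.int64(370), np.int64(67)), (np.int64(263), np.int64(503), np.int64(15), np.int64(240)), (np.int64(266), np.int64(505), np.int64(7), np.int64(242)), (np.int64(269), np.int64(512), np.int64(6), np.int64(241)), (np.int64(272), np.int64(532), np.int64(20), np.int64(232)), (np.int64(275), np.int64(529), np.int64(6), np.int64(237)), (np.int64(278), np.int64(530), np.int64(-1), np.int64(239)), (np.int64(281), np.int64(869), np.int64(368), np.int64(47)), (np.int64(284), np.int64(759), np.int64(230), np.int64(115))]
153 [(np.int64(260), np.int64(775), np.int64(371), np.int64(56)), (np.int64(263), np.int64(509), np.int64(22), np.int64(230)), (np.int64(266), np.int64(510), np.int64(13), np.int64(233)), (np.int64(269), np.int64(514), np.int64(7), np.int64(233)), (np.int64(272), np.int64(532), np.int64(19), np.int64(225)), (np.int64(275), np.i
[... 6255 characters left out ...]
, np.int64(211), np.int64(0))]
189 [(np.int64(260), np.int64(508), np.int64(29), np.int64(140)), (np.int64(263), np.int64(514), np.int64(26), np.int64(139)), (np.int64(266), np.int64(514), np.int64(14), np.int64(144)), (np.int64(269), np.int64(518), np.int64(8), np.int64(145)), (np.int64(272), np.int64(523), np.int64(4), np.int64(146)), (np.int64(275), np.int64(535), np.int64(7), np.int64(140)), (np.int64(278), np.int64(543), np.int64(6), np.int64(138)), (np.int64(281), np.int64(729), np.int64(202), np.int64(0)), (np.int64(284), np.int64(738), np.int64(198), np.int64(-1))]
[0.52391896 0.01229009 0.17163727] [-0.619203    0.2928753   0.57780889  1.97772911 -0.19864684  0.9260843
 -0.31077734]
```

```bash
python3 -c "
from h import *
print(r.tcp_to_grasp, [a for a in dir(r) if a[0]!='_'])"
```

```text
0.0187 ['Unreachable', 'get_obs', 'grab_frame', 'hand_in', 'tcp_to_grasp']
```

Emit:
step_arm([
  [0, 0, -2, 0, 0, 0, 40],
  [0, 0, -2, 0, 0, 0, 40],
  [0, 0, -2, 0, 0, 0, 40],
  [0, 0, 10, 0, 0, 0, 40],
  [0, 0, 20, 0, 0, 0, 40],
  [0, 0, 28, 0, 0, 0, 40],
  [0, 0, 28, 0, 0, 0, 40],
])

```text
clock: 3.65
tcp_pos: [0.5227, 0.0122, 0.1419]
orientation: [-2.591, -1.774, 0.005]
contact_force: [-0.1, 0.2, 0.6]
grip_width: 0.0402
gripper_force: 0.0
```

```bash
python3 - <<'E'
from h import *
a=save('scene','s3');b=save('side','d3')
o=r.get_obs();print(delta(.524,.0133,.141,-21.1),o['contact_force'],o['grip_width'])
cv2.imwrite('pics/v3.png',np.hstack([cv2.resize(x['image'][110:230,200:320],(400,400),interpolation=2) for x in(a,b)])[:,:,::-1])
E
```

```text
(array([ 1.2, -0.2,  2.3]), array([-0.0006,  0.0007, -0.002 ])) [-0.22349967  0.36111451 -0.82935408] 0.04012519071891986
```

View pics/v3.png

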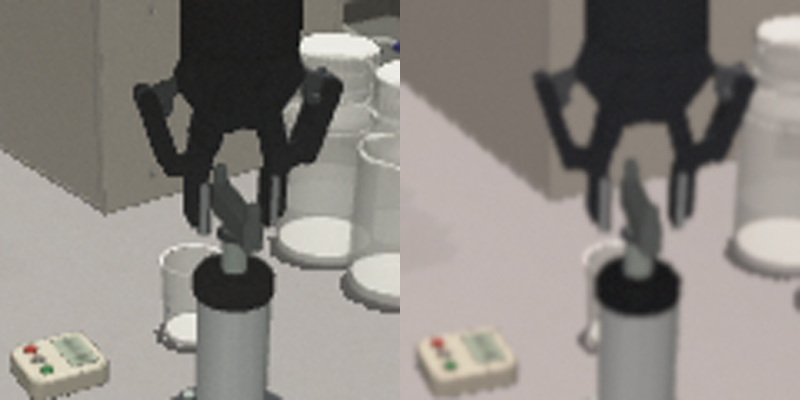

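The fingers now straddle the bar, with their tips at crop row about 230, level with the bar's underside. The fingers therefore end about 27 mm short of the reported TCP. I'll raise slightly to clear the disc and close.

Emit:
step_arm([
  [1, 0, -3, 0, 0, 0, 40],
  [1, 0, -3, 0, 0, 0, 30],
  [1, 0, -3, 0, 0, 0, 20],
  [1, 0, -3, 0, 0, 0, 10],
  [1, 0, -3, 0, 0, 0, 5],
  [1, 0, -3, 0, 0, 0, 5],
  [1, 0, -3, 0, 0, 0, 5],
], grip_force=40)

```text
clock: 4.45
tcp_pos: [0.5247, 0.0133, 0.1471]
orientation: [2.592, 1.775, 0.001]
contact_force: [-1.6, 0.5, 6.1]
grip_width: 0.0128
gripper_force: 41.0
```

```bash
cat >> h.py <<'E'
def st():
    o=r.get_obs();A=R.from_rotvec(o['orientation']).as_matrix()
    print('t',round(o['clock'],2),'tcp',np.round(np.array(o['tcp_pos'])*1000,1),'yaw',np.degrees(np.arctan2(A[1,1],A[0,1])).round(2),'F',np.round(o['contact_force'],1),'M',np.round(o['moment'],2),'w',round(o['grip_width']*1000,1),'gf',o['gripper_force'])
E
python3 -c "
from h import *
st()"
```

```text
t 4.45 tcp [524.7  13.3 147.1] yaw -21.2 F [-1.6  0.5  6.1] M [0.1  0.3  0.05] w 12.8 gf 40.97798466682434
```

Emit:
step_arm([
  [0, 0, -1, 0, 0, -0.05, 5],
  [0, 0, -1, 0, 0, -0.15, 5],
  [0, 0, -1, 0, 0, -0.25, 5],
  [0, 0, -1, 0, 0, -0.35, 5],
  [0, 0, -1, 0, 0, -0.4, 5],
])

```text
clock: 4.95
tcp_pos: [0.5238, 0.0133, 0.1472]
orientation: [-2.184, -2.258, 0.001]
contact_force: [-0.7, 0.3, -0.4]
grip_width: 0.0132
gripper_force: 40.1
```

```bash
python3 -c "
from h import *
st()"
```

```text
t 4.95 tcp [523.8  13.3 147.2] yaw 1.91 F [-0.7  0.3 -0.4] M [ 0.18  0.03 -0.04] w 13.2 gf 40.12362599372864
```

Emit:
step_arm([
  [0, 0, 0, 0, 0, -0.1, 5],
  [0, 0, 0, 0, 0, -0.22, 5],
  [0, 0, 0, 0, 0, -0.34, 5],
  [0, 0, 0, 0, 0, -0.46, 5],
  [0, 0, 0, 0, 0, -0.56, 5],
  [0, 0, 0, 0, 0, -0.61, 5],
  [0, 0, 0, 0, 0, -0.61, 5],
  [0, 0, 0, 0, 0, -0.61, 5],
])

```text
clock: 5.75
tcp_pos: [0.5235, 0.0132, 0.1472]
orientation: [-1.411, -2.805, 0.001]
contact_force: [-2.0, 0.3, -0.5]
grip_width: 0.0134
gripper_force: 40.1
```

```bash
python3 - <<'E'
from h import *
st()
f=save('wrist','w4')
D=f['depth'];K=f['mtx'];Rm=cv2.Rodrigues(f['rvec'])[0];t=f['tvec'].ravel()
vv,uu=np.mgrid[0:384,0:512];x=(uu-K[0,2])/K[0,0];y=(vv-K[1,2])/K[0,0];th=np.hypot(x,y)+1e-9
P=np.stack([x/th*np.tan(th)*D,y/th*np.tan(th)*D,D],-1);P=(P-t)@Rm
m=(D>0)&(np.hypot(P[...,0]-.524,P[...,1]-.0133)<.06)&(P[...,2]>.186)&(P[...,2]<.208)&(abs(uu-255)<25)
print(m.sum(),cv2.minAreaRect((P[m][:,:2]*1000).astype(np.float32)))
w=cv2.fitLine(P[m][:,:2].astype(np.float32),cv2.DIST_HUBER,0,.01,.01).ravel();print(np.degrees(np.arctan2(w[1],w[0])),w)
E
```

```text
t 5.75 tcp [523.5  13.2 147.2] yaw 36.59 F [-2.   0.3 -0.5] M [0.09 0.47 0.05] w 13.4 gf 40.12662470340729
4281 ((522.38134765625, 12.314830780029297), (23.781421661376953, 77.11740112304688), 29.718538284301758)
-52.990173 [ 0.601952   -0.79853225  0.5207941   0.01596546]
```

Emit:
step_arm([
  [0, 0, -3, 0, 0, 0, 5],
  [0, 0, -9, 0, 0, 0, 5],
  [0, 0, -16, 0, 0, 0, 5],
  [0, 0, -23, 0, 0, 0, 5],
  [0, 0, -30, 0, 0, 0, 5],
  [0, 0, -37, 0, 0, 0, 5],
  [0, 0, -43, 0, 0, 0, 5],
  [0, 0, -46, 0, 0, 0, 5],
])

```text
clock: 6.6
tcp_pos: [0.5242, 0.0132, 0.1943]
orientation: [-1.41, -2.807, -0.0]
contact_force: [-4.3, 0.3, -3.9]
grip_width: 0.0132
gripper_force: 39.9
```

Emit:
step_arm([
  [0, 0, -2, 0, 0, 0, 5],
  [0, 0, -3, 0, 0, 0, 5],
  [0, 0, -3, 0, 0, 0, 5],
])

```text
clock: 6.9
tcp_pos: [0.5242, 0.0132, 0.1966]
orientation: [-1.41, -2.807, 0.0]
contact_force: [-3.5, 0.6, -1.6]
grip_width: 0.0129
gripper_force: 40.0
```

```bash
python3 -c "
from h import *
st()"
```

```text
t 6.9 tcp [524.2  13.2 196.6] yaw 36.67 F [-3.5  0.6 -1.6] M [-0.04  1.09  0.02] w 12.9 gf 40.0212299823761
```

Emit:
step_arm([
  [0.3, -0.4, -2, 0, 0, 0, 5],
  [0.3, -0.4, -3, 0, 0, 0, 5],
  [0.3, -0.4, -3, 0, 0, 0, 5],
])

```text
clock: 7.2
tcp_pos: [0.524, 0.0132, 0.1998]
orientation: [1.41, 2.807, 0.0]
contact_force: [-3.7, -0.5, -1.1]
grip_width: 0.0127
gripper_force: 40.0
```

Emit:
step_arm([
  [0, 0, -1, 0, 0, 0, 5],
  [0, 0, -2, 0, 0, 0, 5],
  [0, 0, -2, 0, 0, 0, 5],
])

```text
clock: 7.5
tcp_pos: [0.5239, 0.0132, 0.2018]
orientation: [1.41, 2.807, 0.0]
contact_force: [-2.5, -0.4, -2.1]
grip_width: 0.0128
gripper_force: 40.0
```

Emit:
step_arm([
  [0, 0, -1, 0, 0, 0, 5],
  [0, 0, -2, 0, 0, 0, 5],
  [0, 0, -3, 0, 0, 0, 5],
  [0, 0, -3, 0, 0, 0, 5],
])

```text
clock: 7.9
tcp_pos: [0.5239, 0.0133, 0.2048]
orientation: [1.41, 2.807, 0.0]
contact_force: [-3.1, 0.5, -2.1]
grip_width: 0.013
gripper_force: 40.0
```

```bash
python3 - <<'E'
from h import *
st();f=save('scene','s5')
D=f['depth'];vv,uu=np.mgrid[0:384,0:512];P=world(f,uu.ravel(),vv.ravel(),D.ravel())
for rad in(.008,.014,.06):
  m=(np.hypot(P[:,0]-.524,P[:,1]-.0133)<rad)&(D.ravel()>0);h,e=np.histogram(P[m][:,2],np.arange(.1,.3,.01));print(h)
cv2.imwrite('pics/v5.png',cv2.resize(f['image'][80:230,195:345],(500,500),interpolation=2)[:,:,::-1])
E
```

```text
t 7.9 tcp [523.9  13.3 204.8] yaw 36.67 F [-3.1  0.5 -2.1] M [-0.    0.87 -0.01] w 13.0 gf 40.01087307929993
[ 0  0  0  1  8 12  9  6  7 12  7  8  7  0  0  0  0  0  0]
[ 0  0  0 23 35 32 30 33 32 33 35 35 44 28 15 12 18  4  6]
[ 86  72  80 202  60  32  30  33  32  33  35  35  67 136 179 107  58  45
  95]
```

View pics/v5.png

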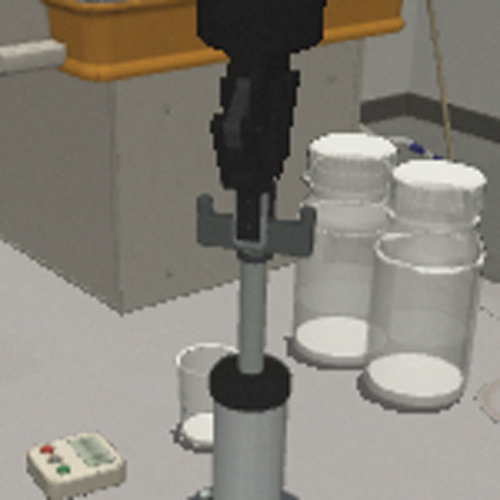

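The bar (crop 255,230) is held and the rod is drawn well out of the barrel. I'll keep lifting in small steps.

Emit:
step_arm([
  [0, 0, -1, 0, 0, 0, 5],
  [0, 0, -2, 0, 0, 0, 5],
  [0, 0, -3, 0, 0, 0, 5],
  [0, 0, -3, 0, 0, 0, 5],
])

```text
clock: 8.35
tcp_pos: [0.5239, 0.0132, 0.2078]
orientation: [1.41, 2.807, 0.0]
contact_force: [-3.6, 0.2, -1.8]
grip_width: 0.013
gripper_force: 40.0
```

Emit:
step_arm([
  [0, 0, -1, 0, 0, 0, 5],
  [0, 0, -2, 0, 0, 0, 5],
  [0, 0, -3, 0, 0, 0, 5],
  [0, 0, -3, 0, 0, 0, 5],
])

```text
clock: 8.75
tcp_pos: [0.5239, 0.0132, 0.2109]
orientation: [1.41, 2.807, 0.0]
contact_force: [-3.1, -0.6, -1.3]
grip_width: 0.0131
gripper_force: 40.0
```

Emit:
step_arm([
  [0, 0, -1, 0, 0, 0, 5],
  [0, 0, -2, 0, 0, 0, 5],
  [0, 0, -3, 0, 0, 0, 5],
  [0, 0, -3, 0, 0, 0, 5],
])

```text
clock: 9.15
tcp_pos: [0.5239, 0.0132, 0.2138]
orientation: [1.41, 2.807, 0.0]
contact_force: [-3.0, 0.9, -1.8]
grip_width: 0.0128
gripper_force: 40.0
```

Emit:
step_arm([
  [0, 0, -1, 0, 0, 0, 5],
  [0, 0, -2, 0, 0, 0, 5],
  [0, 0, -3, 0, 0, 0, 5],
  [0, 0, -3, 0, 0, 0, 5],
])

```text
clock: 9.55
tcp_pos: [0.5239, 0.0132, 0.2168]
orientation: [1.41, 2.807, 0.0]
contact_force: [-2.8, -0.1, -0.9]
grip_width: 0.0128
gripper_force: 40.0
```

Emit:
step_arm([
  [0, 0, -1, 0, 0, 0, 5],
  [0, 0, -2, 0, 0, 0, 5],
  [0, 0, -3, 0, 0, 0, 5],
  [0, 0, -3, 0, 0, 0, 5],
])

```text
clock: 9.95
tcp_pos: [0.5239, 0.0132, 0.2198]
orientation: [1.41, 2.807, 0.0]
contact_force: [-2.3, -0.5, -1.7]
grip_width: 0.0132
gripper_force: 40.0
```

Emit:
step_arm([
  [0, 0, -1, 0, 0, 0, 5],
  [0, 0, -2, 0, 0, 0, 5],
  [0, 0, -3, 0, 0, 0, 5],
  [0, 0, -3, 0, 0, 0, 5],
])

```text
clock: 10.35
tcp_pos: [0.5239, 0.0132, 0.2228]
orientation: [1.41, 2.807, 0.0]
contact_force: [-3.5, -0.1, -2.2]
grip_width: 0.013
gripper_force: 40.0
```

Emit:
step_arm([
  [0, 0, -1, 0, 0, 0, 5],
  [0, 0, -2, 0, 0, 0, 5],
  [0, 0, -3, 0, 0, 0, 5],
  [0, 0, -3, 0, 0, 0, 5],
])

```text
clock: 10.75
tcp_pos: [0.5238, 0.0132, 0.2258]
orientation: [1.41, 2.807, 0.0]
contact_force: [-3.0, -0.1, -3.0]
grip_width: 0.0133
gripper_force: 39.9
```

Emit:
step_arm([
  [0, 0, -1, 0, 0, 0, 5],
  [0, 0, -2, 0, 0, 0, 5],
  [0, 0, -2, 0, 0, 0, 5],
  [0, 0, -2, 0, 0, 0, 5],
])

```text
clock: 11.15
tcp_pos: [0.5236, 0.0132, 0.2273]
orientation: [-1.41, -2.807, 0.001]
contact_force: [-1.6, 0.3, -6.7]
grip_width: 0.0128
gripper_force: 39.3
```

```bash
python3 -c "
from h import *
st()"
```

```text
t 11.15 tcp [523.6  13.2 227.3] yaw 36.67 F [-1.6  0.3 -6.7] M [ 0.01  0.52 -0.11] w 12.8 gf 39.30051863193512
```

Emit:
step_arm([
  [0, 0, -1, 0, 0, 0, 5],
  [0, 0, -2, 0, 0, 0, 5],
  [0, 0, -2, 0, 0, 0, 5],
  [0, 0, -2, 0, 0, 0, 5],
])

```text
clock: 11.55
tcp_pos: [0.5234, 0.0132, 0.2292]
orientation: [-1.409, -2.807, 0.001]
contact_force: [-1.1, 1.3, -13.0]
grip_width: 0.013
gripper_force: 39.0
```

```bash
python3 -c "
from h import *
st()"
```

```text
t 11.55 tcp [523.4  13.2 229.2] yaw 36.67 F [ -1.1   1.3 -13. ] M [ 0.07  0.25 -0.  ] w 13.0 gf 39.04143691062927
```

Emit:
step_arm([
  [0, 0, 0.3, 0, 0, 0.05, 5],
  [0, 0, 0.3, 0, 0, 0.13, 5],
  [0, 0, 0.3, 0, 0, 0.21, 5],
  [0, 0, 0.3, 0, 0, 0.29, 5],
  [0, 0, 0.3, 0, 0, 0.35, 5],
  [0, 0, 0.3, 0, 0, 0.35, 5],
])

```text
clock: 12.15
tcp_pos: [0.5238, 0.0134, 0.2291]
orientation: [-1.877, -2.519, 0.0]
contact_force: [-0.3, -0.3, -13.2]
grip_width: 0.013
gripper_force: 39.0
```

```bash
python3 -c "
from h import *
st()"
```

```text
t 12.15 tcp [523.8  13.4 229.1] yaw 16.6 F [ -0.3  -0.3 -13.2] M [ 0.1   0.12 -0.05] w 13.0 gf 38.985634446144104
```

Turning freely with steady spring load, so I'll continue back to the locked direction (yaw −21°, 0.66 rad more).

Emit:
step_arm([
  [0, 0, 0, 0, 0, 0.07, 5],
  [0, 0, 0, 0, 0, 0.15, 5],
  [0, 0, 0, 0, 0, 0.23, 5],
  [0, 0, 0, 0, 0, 0.31, 5],
  [0, 0, 0, 0, 0, 0.39, 5],
  [0, 0, 0, 0, 0, 0.45, 5],
  [0, 0, 0, 0, 0, 0.45, 5],
])

```text
clock: 12.85
tcp_pos: [0.5241, 0.0133, 0.2293]
orientation: [2.39, 2.038, 0.001]
contact_force: [1.2, 0.6, -13.8]
grip_width: 0.0128
gripper_force: 39.0
```

```bash
python3 -c "
from h import *
st()"
```

```text
t 12.85 tcp [524.1  13.3 229.3] yaw -9.1 F [  1.2   0.6 -13.8] M [ 0.12 -0.1  -0.  ] w 12.8 gf 38.97734820842743
```

Emit:
step_arm([
  [0, 0, 0, 0, 0, 0.06, 5],
  [0, 0, 0, 0, 0, 0.12, 5],
  [0, 0, 0, 0, 0, 0.17, 5],
  [0, 0, 0, 0, 0, 0.21, 5],
  [0, 0, 0, 0, 0, 0.21, 5],
])

```text
clock: 13.35
tcp_pos: [0.5242, 0.0133, 0.2294]
orientation: [2.59, 1.777, 0.001]
contact_force: [1.7, -0.3, -14.3]
grip_width: 0.0127
gripper_force: 39.0
```

```bash
python3 -c "
from h import *
st()"
```

```text
t 13.35 tcp [524.2  13.3 229.4] yaw -21.07 F [  1.7  -0.3 -14.3] M [ 0.08 -0.34 -0.03] w 12.7 gf 38.973793387413025
```

Emit:
step_arm([
  [0, 0, 1, 0, 0, 0, 5],
  [0, 0, 2.5, 0, 0, 0, 5],
  [0, 0, 4, 0, 0, 0, 5],
  [0, 0, 5.5, 0, 0, 0, 5],
  [0, 0, 6, 0, 0, 0, 5],
  [0, 0, 6, 0, 0, 0, 5],
])

```text
clock: 13.95
tcp_pos: [0.5244, 0.0132, 0.224]
orientation: [2.592, 1.775, 0.002]
contact_force: [-0.5, 0.2, -2.2]
grip_width: 0.0127
gripper_force: 40.6
```

```bash
python3 -c "
from h import *
st()"
```

```text
t 13.95 tcp [524.4  13.2 224. ] yaw -21.19 F [-0.5  0.2 -2.2] M [0.1  0.07 0.1 ] w 12.7 gf 40.608887672424316
```

Emit:
step_arm([
  [0, 0, 1, 0, 0, 0, 5],
  [0, 0, 1.5, 0, 0, 0, 5],
  [0, 0, 1.5, 0, 0, 0, 5],
])

```text
clock: 14.25
tcp_pos: [0.5249, 0.0133, 0.2235]
orientation: [2.592, 1.775, 0.004]
contact_force: [-3.1, 0.2, 8.8]
grip_width: 0.0129
gripper_force: 41.9
```

```bash
python3 -c "
from h import *
st()"
```

```text
t 14.25 tcp [524.9  13.3 223.5] yaw -21.2 F [-3.1  0.2  8.8] M [0.14 0.75 0.03] w 12.9 gf 41.943418979644775
```

The section rests on its seat, at the expected 2 mm below spring contact. I'll relieve the load and release.

Emit:
step_arm([
  [0, 0, -1, 0, 0, 0, 5],
  [0, 0, -1.2, 0, 0, 0, 5],
  [0, 0, -1.2, 0, 0, 0, 13],
  [0, 0, -1.2, 0, 0, 0, 16],
  [0, 0, -1.2, 0, 0, 0, 22],
  [0, 0, -1.2, 0, 0, 0, 35],
  [0, 0, -1.2, 0, 0, 0, 45],
  [0, 0, -1.2, 0, 0, 0, 45],
])

```text
clock: 15.05
tcp_pos: [0.5238, 0.0132, 0.223]
orientation: [2.592, 1.775, -0.0]
contact_force: [-0.4, -0.1, -0.2]
grip_width: 0.0454
gripper_force: 0.0
```

Emit:
step_arm([
  [0, 0, -10, 0, 0, 0, 45],
  [0, 0, -25, 0, 0, 0, 45],
  [0, 0, -45, 0, 0, 0, 45],
  [0, 0, -60, 0, 0, 0, 45],
  [0, 0, -70, 0, 0, 0, 45],
  [0, 0, -70, 0, 0, 0, 45],
  [0, 0, -70, 0, 0, 0, 45],
])

```text
clock: 15.75
tcp_pos: [0.5236, 0.0133, 0.2928]
orientation: [-2.592, -1.775, 0.0]
contact_force: [0.0, 0.0, 0.8]
grip_width: 0.0448
gripper_force: 0.0
```

```bash
python3 - <<'E'
from h import *
st();f=save('scene','s6')
D=f['depth'];vv,uu=np.mgrid[0:384,0:512];P=world(f,uu.ravel(),vv.ravel(),D.ravel())
m=(np.hypot(P[:,0]-.524,P[:,1]-.0133)<.045)&(D.ravel()>0)&(P[:,2]>.2)
h,e=np.histogram(P[m][:,2],np.arange(.2,.36,.005));print(list(zip(e.round(3),h)))
t=P[m&(P[:,2]>.276)&(P[:,2]<.285)];hi=t[t[:,1]>.0133].mean(0);lo=t[t[:,1]<.0133].mean(0);print(len(t),hi,lo,np.linalg.norm(hi-lo),np.degrees(np.arctan2(hi[1]-lo[1],hi[0]-lo[0])))
cv2.imwrite('pics/v6.png',cv2.resize(f['image'][80:280,170:370],(600,600),interpolation=2)[:,:,::-1])
E
```

```text
t 15.75 tcp [523.6  13.3 292.8] yaw -21.2 F [0.  0.  0.8] M [ 0.04 -0.03  0.03] w 44.8 gf 0.0
[(np.float64(0.2), np.int64(18)), (np.float64(0.205), np.int64(16)), (np.float64(0.21), np.int64(16)), (np.float64(0.215), np.int64(18)), (np.float64(0.22), np.int64(16)), (np.float64(0.225), np.int64(19)), (np.float64(0.23), np.int64(17)), (np.float64(0.235), np.int64(11)), (np.float64(0.24), np.int64(15)), (np.float64(0.245), np.int64(30)), (np.float64(0.25), np.int64(38)), (np.float64(0.255), np.int64(37)), (np.float64(0.26), np.int64(40)), (np.float64(0.265), np.int64(76)), (np.float64(0.27), np.int64(23)), (np.float64(0.275), np.int64(24)), (np.float64(0.28), np.int64(0)), (np.float64(0.285), np.int64(0)), (np.float64(0.29), np.int64(0)), (np.float64(0.295), np.int64(0)), (np.float64(0.3), np.int64(0)), (np.float64(0.305), np.int64(0)), (np.float64(0.31), np.int64(0)), (np.float64(0.315), np.int64(0)), (np.float64(0.32), np.int64(10)), (np.float64(0.325), np.int64(28)), (np.float64(0.33), np.int64(39)), (np.float64(0.335), np.int64(50)), (np.float64(0.34), np.int64(45)), (np.float64(0.345), np.int64(53)), (np.float64(0.35), np.int64(45))]
20 [0.53454342 0.04334969 0.27747833] [ 0.51089341 -0.02005064  0.2777229 ] 0.06766819852786922 69.54314512766922
```

View pics/v6.png

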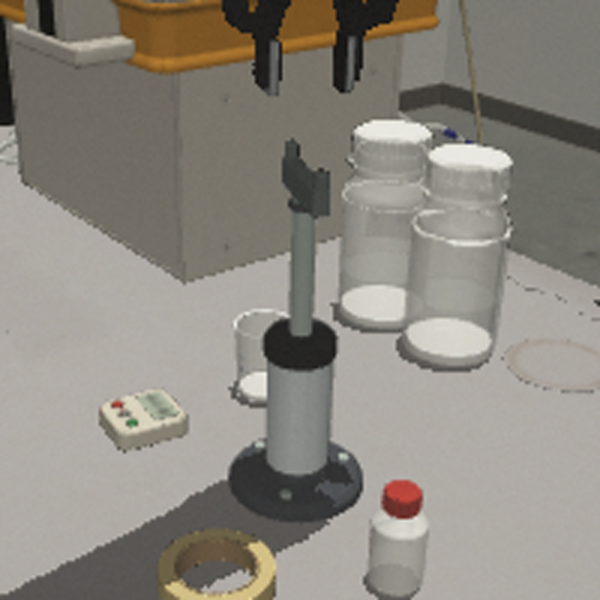

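The post stands extended by about 76 mm, with the bar at crop (305,185) back at 69.5° (locked was 69°). The gripper is clear of it and the bystanders haven't moved.

```bash
python3 -c "
from h import *
print(r.hand_in())"
```

```text
the job is handed in; nothing more can be done
None
```

The post is locked extended by about 76 mm and stands up by itself, with the bar turned fully back and the bystanders unmoved; the job is handed in, and no verdict came back.

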